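# Feel a riser block's height at the step gauge and put it away in its nest

## Robot

A 6-joint arm with a two-finger parallel gripper is mounted at the origin on a cart in front of the work surface, level with it; the furniture and walls round the work are solid. World frame = base frame: x ahead of the robot, y to its left, z up, the work surface at z = 0. Lengths are in mm, angles in rad, forces in N, time in s.
With the tool pointing down it reaches from about 350 to 975 mm from the base axis. Payload 7.1 kg.
Tool frame: the origin (TCP) lies between the finger pads; the fingertips stand 17 mm ahead of it and the grasp point (between the pads) lies 2 mm behind it; z points along the fingers, y is the line along which they close (so a half turn about z gives the same grasp; the last joint's range is limited). The gripper opens to 88 mm and grips with 3 to 60 N. Pads are 20 mm wide; open, the fingers measure 115 mm over their backs; the gripper's body (75 mm by 178 mm) begins 61 mm behind the grasp point.
Start: joints at [-1.158, 0.423, 1.63, -0, 1.089, -0.019], TCP at [261.581, -567.609, 239.675] pointing down, gripper open.
Joint ranges: [-3, 3], [-0.9, 2.11], [0.09, 2.58], [-1.31, 4.45], [0.11, 2.69], [-2.54, 2.54]. Speed limits (rad/s): [2.39, 2.39, 3.01, 3.14, 3.14, 3.14].

## Interface

Orientations are given as a rotation vector (axis times angle).
In Python, from workcell import ctrl gives the robot as it stands.
- The arm moves only by the shell command python3 jog.py [OPENING], which reads ROWS from standard input. ROWS is a JSON list of rows, 1 to 5 of them, each of 6 numbers: dx, dy, dz in units of 25 mm, then a rotation vector rx, ry, rz in units of 0.25 rad; each row shifts and turns the commanded pose from where the row before left it, along the tool's axes as they then stand; what a row does not reach is not made up. A row lasts 1/12 s, in which the tool goes at most 41.7 mm and 0.125 rad, less where a joint would pass 70% of its speed; a pose out of reach is approached as far as the arm can. OPENING is the finger opening in mm, set as the command begins (- or left out keeps the last). The fingers move at their own pace and stop on an object; the grip force is fixed at half the most. Time passes only in rows, so rows that do not move let the fingers close. It prints the time, the measured TCP pose, the force, the opening and the grip force at its end. Input that does not fit is refused with a message, and nothing moves.
- ctrl.get_obs(): the state, without advancing time (a new reading comes with each control period).
- ctrl.get_image(name): name is "side" or "top"; returns a dict with "img" (400x640x3 uint8, red, green, blue), "fx", "fy", "cx", "cy" (pixels), "R" (3x3) and "t" (3): a world point X has camera coordinates R X + t. Camera axes: x right, y down, z forward; pixel columns grow to the right and rows downward; lengths in mm; the calibration is good to about 2 mm. A picture is of the moment at which its call begins. There is no depth.
- ctrl.close_job(): hands the job in; it is judged then, once.
The state is a dict: "t": time; "qpos": joint angles; "qvel": joint speeds; "joint_torque": joint torques, N m; "ee_pos": TCP position; "orientation": TCP orientation; "ft_force": force on the tool from outside, world axes, zero at the start; "moment": the same for the moment, N m; "width": finger opening in mm; "grasp_force": force on a finger pad.
Only numpy, scipy, OpenCV 4.12 (cv2) and the standard library are available. Lean on these libraries where they do the work, as an engineer would, in place of code of your own. Each camera call takes 0.05 s, during which the arm holds its last target. There are 200 camera calls.

## Task

Two riser blocks that look alike have been mixed up, one a little taller than the other. Take the one standing at the front right and feel which it is: stand it flat on the step gauge's base plate and slide it gently end-on under the bar, where a short block passes and a tall one stops against the bar. Then lower it, without dropping it (no finger fits beside it there, so it will need setting down and taking again by its ends), into the nest for its height (high walls and high back board for tall, low ones for short) so that it stands flat on the floor between the ridges; leave the other block and the rest of the things where they are.

Things in the scene. Friction and masses are not known exactly. Their poses are not given: they have to be found in the camera images.
- block_a: Aluminium bar block, 64 mm long (x), 32 wide (y), 0.28 kg, two dark holes on top, standing upright. Height 47 or 53 mm: the two look alike, one is of each height; the gauge tells. Origin: centre of underside. The one to sort starts at the front right before the nests (y < 0.15 m); the other at the left by the vice (y > 0.28 m) stays.
- block_b: Aluminium bar block, 64 mm long (x), 32 wide (y), 0.28 kg, two dark holes on top, standing upright. Height 47 or 53 mm: the two look alike, one is of each height; the gauge tells. Origin: centre of underside. The one to sort starts at the front right before the nests (y < 0.15 m); the other at the left by the vice (y > 0.28 m) stays.
- gauge: Fixed steel step gauge. Base plate 22 mm thick, 90 mm wide, x = -115 to +60 mm, a bar bridging it at x = 0. Origin: plate underside below the bar; x away from the robot, the way a block slides. Posts 14 mm square at y = +-36 mm. Gap plate to bar 50 mm: a 47 mm block passes, a 53 mm one meets the bar with its centre at x = -38 mm. Slide it lengthwise, upright, on the plate (within 3 mm).
- gauge_bar: The gauge's bar, 12 mm thick (x), 88 mm wide, 14 mm high, underside 72 mm above the bench; it gives up to 12 mm along +x on springs of 2 N/mm. Origin: centre of underside. A short block has passed when its front is 4 mm beyond the bar (block centre at gauge x > -22 mm): hold it by its long sides near its rear end. A tall one should press it with 2 to 20 N; 50 N is ramming.
- nest_tall: Plywood nest for the 53 mm block, fixed: open-ended channel along x, HIGH (64 mm above floor) walls, high back board (80 mm above floor) at x = 78 to 86 mm. Origin: underside, mid-channel; x away from the robot. Floor 12 mm up. Walls 130 mm long, 46 mm apart inside, so no finger fits beside a block. Floor ridges 6 mm high at x = +-44 to 50 mm. Either nest may be the left one.
- nest_short: Plywood nest for the 47 mm block, fixed: open-ended channel along x, LOW (50 mm above floor) walls, low back board (30 mm above floor) at x = 78 to 86 mm. Origin: underside, mid-channel; x away from the robot. Floor 12 mm up. Walls 130 mm long, 46 mm apart inside, so no finger fits beside a block. Floor ridges 6 mm high at x = +-44 to 50 mm. Either nest may be the left one.
- marker: Bystander, loose: felt marker, 135 mm long, 17 mm thick, lying across near the bench's front edge. Origin: centre of its underside; long axis y.
- pin_tin: Bystander, loose: round open tin, 66 mm across, 29 mm high, left of the marker, in front of the gauge. Origin: centre of its underside.
- pliers: Bystander, loose: pliers, 196 mm long (its y), 59 mm wide, 16 mm high, lying behind the nests. Origin: centre of its underside.
- cylinder_brass: Bystander, loose: brass lock cylinder, 69 mm long (its y), 17 mm wide, 44 mm high, behind the gauge. Origin: centre of its underside.
- cylinder_nickel: Bystander, loose: nickel lock cylinder, 69 mm long (its y), 17 mm wide, 44 mm high, left behind the gauge. Origin: centre of its underside.

How it is judged (in metres and radians):
On the way, in this order (a step that is already met when the one before it is completed fails the run):
1. the block, upright on the gauge's plate, has been slid end-on to the bar: the short block's front is 4 mm past the bar, or the tall block presses on the bar with more than 1 N (((x of block_a in the frame of gauge between -0.023 and 0.06 m and y of block_a in the frame of gauge between -0.02 and 0.02 m and z of block_a in the frame of gauge between 0.018 and 0.0255 m and angle between block_a's own z axis and vertical below 0.08 rad and angle between the x axis of block_a and the x axis of gauge, either way round below 0.3 rad) or (x of block_b in the frame of gauge between -0.048 and -0.024 m and y of block_b in the frame of gauge between -0.02 and 0.02 m and z of block_b in the frame of gauge between 0.018 and 0.0255 m and angle between block_b's own z axis and vertical below 0.08 rad and angle between the x axis of block_b and the x axis of gauge, either way round below 0.3 rad and contact force between block_b and gauge_bar above 1 N))), for 0.05 s.
2. the block is off the gauge, standing on the floor of the nest for its height (((x of block_a in the frame of nest_short between -0.02 and 0.02 m and y of block_a in the frame of nest_short between -0.015 and 0.015 m and z of block_a in the frame of nest_short between 0.009 and 0.0145 m) or (x of block_b in the frame of nest_tall between -0.02 and 0.02 m and y of block_b in the frame of nest_tall between -0.015 and 0.015 m and z of block_b in the frame of nest_tall between 0.009 and 0.0145 m))), for 0.1 s.
At the end, for the whole second after the job is handed in: The front right block stands released, at rest, upright (0.05 rad), lengthwise and flat (2.5 mm) on the floor of the nest for its height, between the ridges (centre within 20 mm along, 15 mm across of the channel middle); the other block still stands within 20 mm of its start (((x of block_a in the frame of nest_short between -0.02 and 0.02 m and y of block_a in the frame of nest_short between -0.015 and 0.015 m and z of block_a in the frame of nest_short between 0.009 and 0.0145 m and angle between each of block_a, block_b's own z axis and vertical below 0.05 rad and angle between the x axis of block_a and the x axis of nest_short, either way round below 0.3 rad and linear speed of block_a below 0.02 m/s and contact force between block_a and the fingers below 0.1 N and distance of block_b from where it was at the start of the episode below 0.02 m and world y of block_b above 0.28 m) or (x of block_b in the frame of nest_tall between -0.02 and 0.02 m and y of block_b in the frame of nest_tall between -0.015 and 0.015 m and z of block_b in the frame of nest_tall between 0.009 and 0.0145 m and angle between each of block_b, block_a's own z axis and vertical below 0.05 rad and angle between the x axis of block_b and the x axis of nest_tall, either way round below 0.3 rad and linear speed of block_b below 0.02 m/s and contact force between block_b and the fingers below 0.1 N and distance of block_a from where it was at the start of the episode below 0.02 m and world y of block_a above 0.28 m))); the robot touches nothing.
It fails at once if a bystander (marker, tin, pliers or lock cylinder) is moved over 30 mm (distance of any of marker, pin_tin, pliers, cylinder_brass, cylinder_nickel from where it was at the start of the episode above 0.03 m).
It fails at once if a block is rammed against the gauge's bar with more than 50 N (contact force between any of block_a, block_b and gauge_bar above 50 N).
It fails at once if a block is dropped into a nest (faster than 0.4 m/s within 15 mm of the nest's floor, a fall of about 8 mm) ((x of block_a in the frame of nest_tall between -0.02 and 0.02 m and y of block_a in the frame of nest_tall between -0.015 and 0.015 m and z of block_a in the frame of nest_tall between 0.009 and 0.027 m and linear speed of block_a above 0.4 m/s) or (x of block_a in the frame of nest_short between -0.02 and 0.02 m and y of block_a in the frame of nest_short between -0.015 and 0.015 m and z of block_a in the frame of nest_short between 0.009 and 0.027 m and linear speed of block_a above 0.4 m/s) or (x of block_b in the frame of nest_tall between -0.02 and 0.02 m and y of block_b in the frame of nest_tall between -0.015 and 0.015 m and z of block_b in the frame of nest_tall between 0.009 and 0.027 m and linear speed of block_b above 0.4 m/s) or (x of block_b in the frame of nest_short between -0.02 and 0.02 m and y of block_b in the frame of nest_short between -0.015 and 0.015 m and z of block_b in the frame of nest_short between 0.009 and 0.027 m and linear speed of block_b above 0.4 m/s)).
It also fails if it takes over 51 s, if anything falls off the work surface, if the arm or the gripper's body presses on something with over 40 N, if the wrist force passes 120 N, or if a joint passes its speed limit or range.

## Working session

There is one attempt and no reset: what is moved stays moved. The work goes in short steps, Python scripts to look and compute and a shell command to move; the robot and the scene stay as the last step left them, time stands still between calls to the robot, and variables do not carry over. Pictures are saved under pics/ and viewed, at most 11 in all, crops included, and the job is handed in when it is done.

```bash
ls; mkdir -p pics; cat > h.py <<'E'
import numpy as np, cv2
from workcell import ctrl
from scipy.spatial.transform import Rotation as Rn
def snap(n,fn=None):
    d=ctrl.get_image(n)
    if fn: cv2.imwrite(fn,d['img'][:,:,::-1])
    return d
def ray(d,u,v,z):
    R=np.array(d['R']);t=np.array(d['t'])
    c=-R.T@t; r=R.T@np.array([(u-d['cx'])/d['fx'],(v-d['cy'])/d['fy'],1])
    return c+r*(z-c[2])/r[2]
def proj(d,X):
    p=np.array(d['R'])@np.array(X,float)+np.array(d['t']); return d['fx']*p[0]/p[2]+d['cx'],d['fy']*p[1]/p[2]+d['cy']
E
python3 - <<'E'
from h import *
import pickle
for n in('top','side'):
    d=snap(n,f'pics/{n}0.png'); pickle.dump(d,open(n+'.pkl','wb'))
    print(n,d['fx'],d['cx'],d['cy'],np.round(d['R'],3).tolist(),-np.array(d['R']).T@np.array(d['t']))
print(ctrl.get_obs())
E
```

```text
jog.py
pics
workcell.py
top 482.40178555578206 311.9895726482428 200.4535101746181 [[-0.002, -1.0, -0.01], [-0.993, 0.003, -0.119], [0.119, 0.01, -0.993]] [ 443.35542697  109.3645261  1126.50770194]
side 473.1662397195365 322.7781500993445 198.05272433074182 [[-0.898, -0.439, 0.023], [-0.176, 0.311, -0.934], [0.402, -0.843, -0.357]] [ 143.72005605 1053.2477201   459.48433441]
{'t': 0.1, 'qpos': array([-1.15797803e+00,  4.23814616e-01,  1.63058010e+00,  2.09539079e-06,
        1.08857146e+00, -1.90117512e-02]), 'qvel': array([-0.00142484, -0.00230138, -0.00229388,  0.00171597,  0.00112815,
        0.00270612]), 'joint_torque': array([-3.98301163e-04, -5.45615852e+01, -2.74323428e+01,  6.45432039e-02,
        1.88366929e-02, -3.08903725e-05]), 'ee_pos': array([ 261.41659447, -567.19767223,  238.9612118 ]), 'orientation': array([-3.06733152e+00, -6.72768732e-01,  4.19044837e-04]), 'ft_force': array([-0.13500763, -0.19650872,  0.12966638]), 'moment': array([-0.02847054,  0.01345491, -0.02610415]), 'grasp_force': 0.0, 'width': 87.83166082314845}
```

View pics/top0.png

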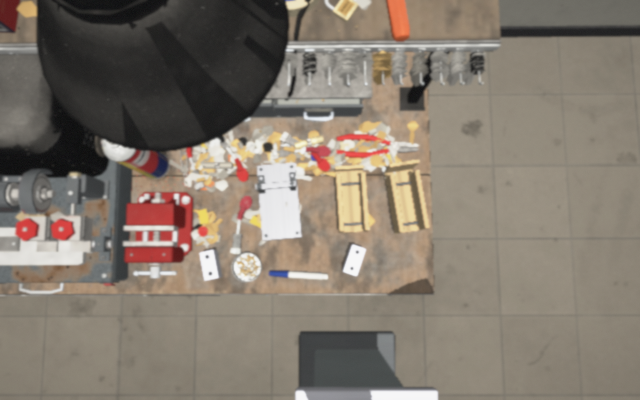

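View pics/side0.png

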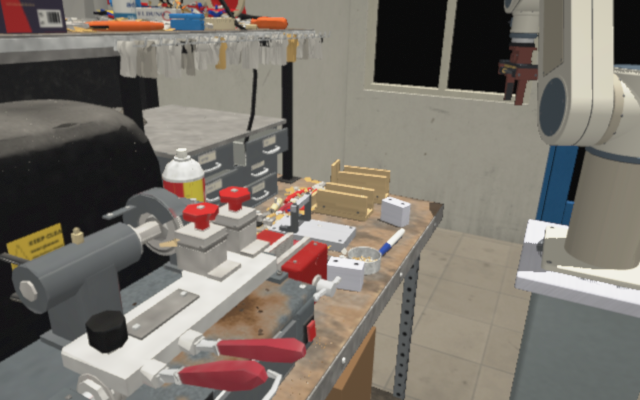

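The top view shows the target block at about (353,260), the other block at (208,265), the gauge plate around (279,202), and the nests at (352,202) and (408,200). I'll zoom in next.

```bash
python3 - <<'E'
import cv2,numpy as np
a=cv2.imread('pics/top0.png')[150:290,240:440]; b=cv2.imread('pics/side0.png')[150:270,260:450]
cv2.imwrite('pics/crop1.png',cv2.resize(a,None,fx=4,fy=4,interpolation=2)); cv2.imwrite('pics/crop2.png',cv2.resize(b,None,fx=4,fy=4,interpolation=2))
E
```

```text
(no output)
```

View pics/crop1.png

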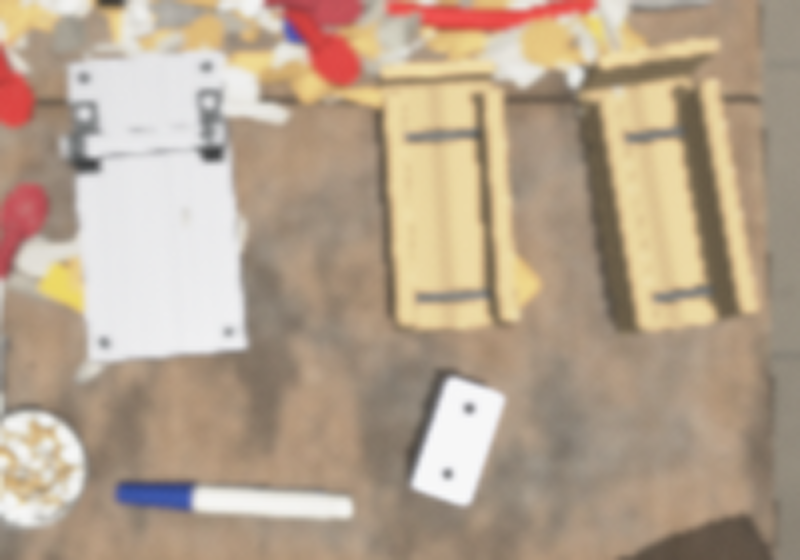

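View pics/crop2.png

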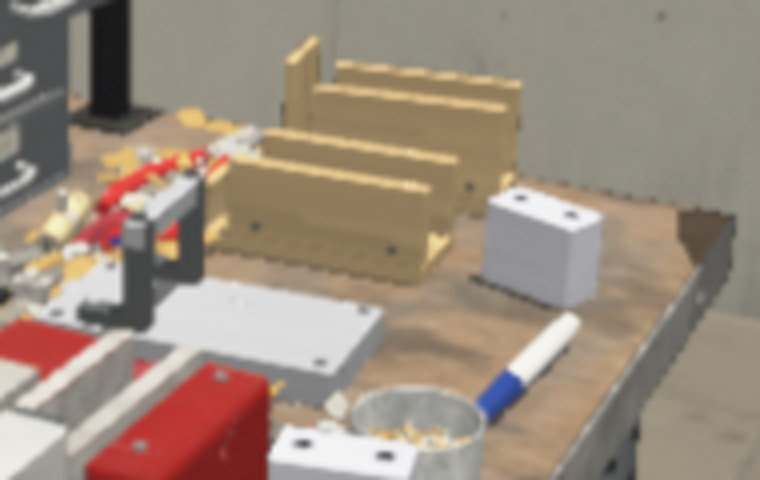

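The right nest has the high walls and back board, so it is the tall one; the left is the short one. In crop1 the block's holes are at (469,408) and (447,474). The ridges run to the right inner wall at (480,133) and (490,295) in the left nest, and (683,132) and (710,290) in the right nest.

```bash
cat > m.py <<'E'
from h import *
import pickle
d=pickle.load(open('top.pkl','rb')); s=pickle.load(open('side.pkl','rb'))
C=lambda x,y,z:ray(d,240+(x+.5)/4-.5,150+(y+.5)/4-.5,z)
hsv=cv2.cvtColor(d['img'],cv2.COLOR_RGB2HSV)
m=((hsv[...,1]<45)&(hsv[...,2]>175)).astype(np.uint8)
for nm,(x0,y0,x1,y1),z in(('block',(335,235,375,282),50),('other',(195,240,225,285),50),('gauge',(250,158,308,245),22)):
    mm=np.zeros_like(m); mm[y0:y1,x0:x1]=m[y0:y1,x0:x1]
    k=max(cv2.findContours(mm,0,2)[0],key=cv2.contourArea)
    P=np.float32([ray(d,*p[0],z)[:2] for p in k]); r=cv2.minAreaRect(P)
    print(nm,np.round(r[0],1),np.round(r[1],1),round(r[2],1),np.round(cv2.boxPoints(r)).tolist())
a,b=C(469,408,50),C(447,474,50);print('holes',(a+b)/2,np.degrees(np.arctan2(*(a-b)[1::-1])))
for nm,p,q in(('gauge L',(88,362),(68,62)),('gauge R',(245,350),(225,52))):
    p,q=C(*p,22),C(*q,22);print(nm,p,q,np.degrees(np.arctan2(*(q-p)[1::-1])))
for nm,p,q in(('nestL',(490,295),(481,133)),('nestR',(711,290),(684,132))):
    p,q=C(*p,16),C(*q,16);u=(q-p)/np.linalg.norm(q-p);n=np.array([-u[1],u[0],0])
    print(nm,(p+q)/2+23*n,np.degrees(np.arctan2(u[1],u[0])),np.linalg.norm(q-p))
# side views of nest floors/wall tops
S=lambda x,y,z:ray(s,260+(x+.5)/4-.5,150+(y+.5)/4-.5,z)
print('side left-nest outer-left wall top',S(229,158,62),S(431,186,62))
print('right nest left wall top',S(315,88,76),S(507,107,76))
print('block top side',S(516,190,50),S(603,212,50),S(567,227,50),S(487,205,50))
for nm,ps in(('Lwall tops',[(388,82),(404,320),(473,90),(487,84),(503,322),(520,318)]),):
    for p in ps: print(nm,p,C(*p,62))
for p in[(590,92),(632,330),(703,84),(720,82),(740,315),(758,310)]: print('R',p,C(*p,76))
E
python3 m.py
```

```text
block [440.   25.8] [35.6 67.8] 70.9 [[402.0, 20.0], [466.0, -2.0], [478.0, 32.0], [414.0, 54.0]]
other [429.2 350.7] [67.6 35.9] 11.9 [[392.0, 361.0], [400.0, 326.0], [466.0, 340.0], [459.0, 375.0]]
gauge [574.2 199. ] [123.5 204.5] 83.9 [[466.0, 148.0], [669.0, 127.0], [682.0, 250.0], [479.0, 271.0]]
holes [439.60707008  26.89968438  50.        ] -19.18847247624129
gauge L [484.66355246 235.49912792  22.        ] [658.91633597 249.0023086   22.        ] 4.4311038505553295
gauge R [491.3039973  145.75587571  22.        ] [664.48487008 157.55852777  22.        ] 3.8988028119288307
nestL [569.08533994  29.80482191  16.        ] 2.360958841522 94.446842881591
nestR [568.16053871 -92.85296222  16.        ] 8.104871720835256 92.92509073877491
side left-nest outer-left wall top [631.31095544  66.63814452  62.        ] [504.0996544   50.64217609  62.        ]
right nest left wall top [625.955933  -49.6578332  76.       ] [500.62448922 -75.84623726  76.        ]
block top side [466.64320545   0.92570574  50.        ] [408.85862149  10.63767211  50.        ] [420.61116284  44.74506674  50.        ] [473.75394735  34.07993899  50.        ]
Lwall tops (388, 82) [639.05830949  64.53260483  62.        ]
Lwall tops (404, 320) [505.87552665  56.76894935  62.        ]
Lwall tops (473, 90) [634.34498631  17.07309435  62.        ]
Lwall tops (487, 84) [637.71947116   9.20674769  62.        ]
Lwall tops (503, 322) [504.64120968   2.26293632  62.        ]
Lwall tops (520, 318) [506.82221657  -7.12805882  62.        ]
R (590, 92) [630.48020103 -46.13807712  76.        ]
R (632, 330) [499.32220313 -66.24763834  76.        ]
R (703, 84) [ 634.72619457 -108.42136363   76.        ]
R (720, 82) [ 635.81036859 -117.80300169   76.        ]
R (740, 315) [ 507.32593908 -125.00775202   76.        ]
R (758, 310) [ 510.01936391 -134.84689017   76.        ]
```

```bash
cat > g.py <<'E'
import sys
from h import *
# usage: g.py x y z(TCP) yaw_deg of closing axis -> delta in tool axes
o=ctrl.get_obs(); R=Rn.from_rotvec(o['orientation']).as_matrix(); p=o['ee_pos']
ya=np.degrees(np.arctan2(R[1,1],R[0,1]))
print('t %.2f'%o['t'],'pos',np.round(p,1),'closing axis deg %.2f'%ya,'tilt',np.round(R[:2,2],4),'q',np.round(o['qpos'],2),'F',np.round(o['ft_force'],1),'w %.1f g %.1f'%(o['width'],o['grasp_force']))
if len(sys.argv)>4:
    x,y,z,a=map(float,sys.argv[1:5])
    dl=(a-ya+90)%180-90
    A=np.radians(ya+dl); yv=np.array([np.cos(A),np.sin(A),0]); zv=np.array([0,0,-1.]); T=np.c_[np.cross(yv,zv),yv,zv]
    D=np.array([x,y,z])-p
    print('delta now-tool',np.round(R.T@D,1),'after turn',np.round(T.T@D,1),'rot(tool)',np.round(Rn.from_matrix(R.T@T).as_rotvec(),4))
E
python3 g.py 423 32.4 120 70.9; python3 -c "
exec(open('m.py').read().split('hsv=')[0]);print(C(355,508,8),C(116,490,8))"
```

```text
t 0.10 pos [ 261.4 -567.2  239. ] closing axis deg -65.26 tilt [-0.0005  0.0013] q [-1.16  0.42  1.63  0.    1.09 -0.02] F [-0.1 -0.2  0.1] w 87.8 g 0.0
delta now-tool [ 397.7 -476.8  119.6] after turn [ -43.5 -619.5  119. ] rot(tool) [-1.300e-03  5.000e-04  7.652e-01]
[401.44136979  83.11045875   8.        ] [411.85738101 220.22871676   8.        ]
```
Closing axis = q1 dir... -65.26 → target 70.9 equals -109.1: rot in tool +0.765 (7 rows at 0.11). q1 will change from -1.158 to 0.077 (+1.23 rad); tool axis y -65 → with fixed q6 would be +5.5 deg; need -109.1: q6 changes by -114.6°=2.0 → q6≈±2.0, within 2.54 but better other way: 70.9 → 65 deg turn. Sign? rot in tool +z is world clockwise. Option B: world +136° turn: tool rz -2.37. q6 delta = relative to base 1.14 rad. Later: on gauge need closing at 94.2: q1≈0.33; then ends grip closing 4.2 or 184.2 . Option A: y axis angle -109 relative to q1: a - q1 = -109-4.4=-114 ↔ q6 = ±1.98 (relative at start -65.26+66.3=+1° ↔ q6=-0.019 → q6 = -(a-q1) probably: a-q1=+1.09° =0.019 → q6=-(a-q1)). Option A: q6=+1.98; gauge: a=-85.8-19=-105 → q6=1.83; then turn to a=4.2 → q6 = 0.26, fine. In range and only 7 rows. Option A good. Is the tool path fine: rotating while moving. Do all rotation first combined? Just use simultaneous small rotations in the first rows; translation in tool axes "as they then stand". Simply: translate first in now-tool: (397.7,-476.8), length 621 = 15 rows of 41.4. But speed cap by joint 70%: q1 rate 1.67 rad/s; at radius 625→410: 500mm/s/410=1.2 rad/s fine. But "what a row does not reach is not made up". With rotation q6: counter speed. Combine: 0.125rad/row =1.5rad/s, ≤2.2 limit. plus q1 1.2 → exceed. Do sequential: 15 rows (26.5,-31.8,0), then 7 rows rotation with z.

Units first: shifts go in units of 25 mm and turns go in units of 0.25 rad. So -31.8 mm is -1.272, 26.5 mm is 1.06.

```bash
R='x'; echo '[[1.06, -1.272, 0, 0, 0, 0], [1.06, -1.272, 0, 0, 0, 0], [1.06, -1.272, 0, 0, 0, 0], [1.06, -1.272, 0, 0, 0, 0], [1.06, -1.272, 0, 0, 0, 0]]' | python3 jog.py 58
echo '[[1.06, -1.272, 0, 0, 0, 0], [1.06, -1.272, 0, 0, 0, 0], [1.06, -1.272, 0, 0, 0, 0], [1.06, -1.272, 0, 0, 0, 0], [1.06, -1.272, 0, 0, 0, 0]]' | python3 jog.py
echo '[[1.06, -1.272, 0, 0, 0, 0], [1.06, -1.272, 0, 0, 0, 0], [1.06, -1.272, 0, 0, 0, 0], [1.06, -1.272, 0, 0, 0, 0], [1.06, -1.272, 0, 0, 0, 0]]' | python3 jog.py
echo '[[0, 0, 0.6, 0, 0, 0.44], [0, 0, 0.6, 0, 0, 0.44], [0, 0, 0.6, 0, 0, 0.44], [0, 0, 0.6, 0, 0, 0.44], [0, 0, 0.6, 0, 0, 0.44]]' | python3 jog.py
echo '[[0, 0, 0.6, 0, 0, 0.44], [0, 0, 0.6, 0, 0, 0.42], [0, 0, 0, 0, 0, 0]]' | python3 jog.py
python3 g.py 423 32.4 22 70.9
```

```text
t: 0.52
ee_pos: [315.2, -365.7, 239.3]
orientation: [-3.068, -0.672, 0.0]
ft_force: [0.1, 0.3, -0.4]
width: 59.4
grasp_force: 0.0
t: 0.93
ee_pos: [369.0, -166.0, 239.6]
orientation: [-3.069, -0.672, -0.0]
ft_force: [1.2, -0.3, 0.3]
width: 58.1
grasp_force: 0.0
t: 1.35
ee_pos: [422.8, 34.1, 239.7]
orientation: [3.069, 0.673, 0.0]
ft_force: [0.6, -0.6, -1.0]
width: 57.8
grasp_force: 0.0
t: 1.77
ee_pos: [422.7, 32.3, 163.9]
orientation: [3.136, -0.193, -0.0]
ft_force: [0.0, -0.5, 0.1]
width: 58.2
grasp_force: 0.0
t: 2.02
ee_pos: [421.1, 31.9, 132.5]
orientation: [3.096, -0.526, -0.007]
ft_force: [-0.8, 0.5, 0.4]
width: 58.0
grasp_force: 0.0
t 2.02 pos [421.1  31.9 132.5] closing axis deg -109.30 tilt [-0.0047 -0.0002] q [0.05 0.31 2.14 0.   0.7  1.96] F [-0.8  0.5  0.4] w 58.0 g 0.0
delta now-tool [  2.1  -1.3 110.5] after turn [  1.6  -1.1 110.5] rot(tool) [ 0.0017  0.0044 -0.0034]
```

```bash
echo '[[0.068, -0.044, 1.2, 0, 0, 0], [0, 0, 1.2, 0, 0, 0], [0, 0, 1.2, 0, 0, 0], [0, 0, 0.8, 0, 0, 0], [0, 0, 0, 0, 0, 0]]' | python3 jog.py
echo '[[0, 0, 0, 0, 0, 0], [0, 0, 0, 0, 0, 0], [0, 0, 0, 0, 0, 0], [0, 0, 0, 0, 0, 0], [0, 0, 0, 0, 0, 0]]' | python3 jog.py 20
python3 g.py 423 32.4 22 70.9
```

```text
t: 2.43
ee_pos: [423.1, 32.4, 22.3]
orientation: [3.098, -0.516, -0.009]
ft_force: [-0.2, -0.1, -0.6]
width: 58.0
grasp_force: 0.0
t: 2.85
ee_pos: [425.9, 32.5, 26.0]
orientation: [-3.098, 0.52, -0.004]
ft_force: [-1.6, 0.0, 10.2]
width: 31.9
grasp_force: 29.9
t 2.85 pos [425.9  32.5  26. ] closing axis deg -109.07 tilt [0.0026 0.0001] q [ 0.05  0.55  2.16 -0.    0.43  1.95] F [-1.6  0.  10.2] w 31.9 g 29.9
delta now-tool [-2.7  1.   4. ] after turn [-2.7  1.   4. ] rot(tool) [-0.0009 -0.0024  0.0005]
```

Converted, -30 mm is -1.2, -25 mm is -1.

```bash
echo '[[0, 0, 0, 0, 0, 0], [0, 0, 0, 0, 0, 0]]' | python3 jog.py;echo '[[0, 0, -0.6, 0, 0, 0], [0, 0, -1, 0, 0, 0], [0, 0, -1.2, 0, 0, 0], [0, 0, 0, 0, 0, 0]]' | python3 jog.py
python3 g.py 423 32.4 92 70.9; python3 - <<'E'
from h import *
d=snap('side'); cv2.imwrite('pics/s2.png',cv2.resize(d['img'][120:270,300:500,::-1],None,fx=4,fy=4,interpolation=2))
E
```

```text
t: 3.02
ee_pos: [425.9, 32.5, 26.0]
orientation: [-3.098, 0.52, -0.004]
ft_force: [-1.2, -0.0, 9.9]
width: 31.9
grasp_force: 29.9
t: 3.35
ee_pos: [427.3, 32.6, 98.7]
orientation: [-3.097, 0.52, -0.011]
ft_force: [0.6, 0.3, -2.7]
width: 32.1
grasp_force: 29.9
t 3.35 pos [427.3  32.6  98.7] closing axis deg -109.07 tilt [0.007  0.0004] q [0.05 0.39 2.15 0.   0.6  1.95] F [ 0.6  0.3 -2.7] w 32.1 g 29.9
delta now-tool [-4.1  1.6  6.7] after turn [-4.   1.6  6.7] rot(tool) [-0.0026 -0.0065  0.0004]
```

View pics/s2.png

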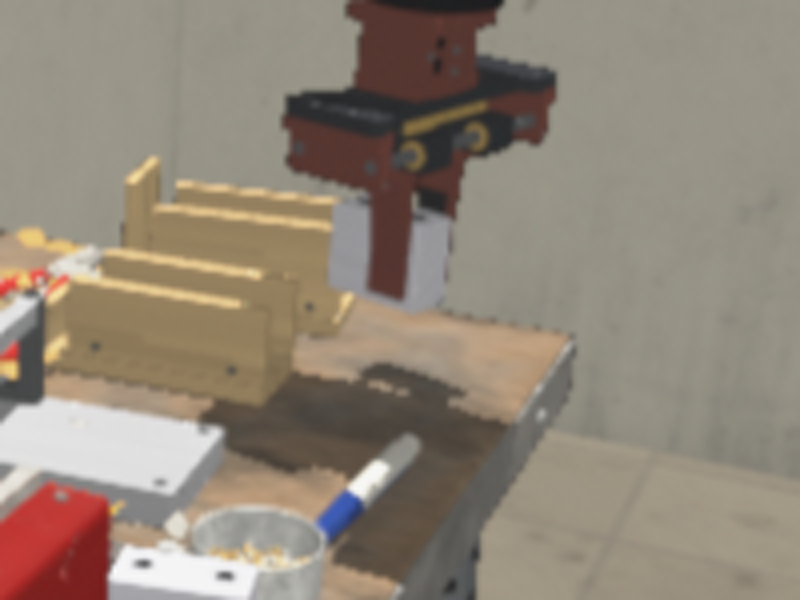

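Converted, -0.106 rad is -0.424.

```bash
echo '[[0, 0, 0, 0, 0, -0.4], [0, 0, 0, 0, 0, -0.4], [0, 0, 0, 0, 0, -0.4], [0, 0, 0, 0, 0, -0.424], [0, 0, 0, 0, 0, 0]]' | python3 jog.py
python3 g.py 509 192.1 90 94.2
```

```text
t: 3.82
ee_pos: [424.0, 32.4, 93.7]
orientation: [3.139, 0.12, -0.003]
ft_force: [-0.1, -0.5, -3.1]
width: 31.9
grasp_force: 29.9
t 3.82 pos [424.   32.4  93.7] closing axis deg -85.61 tilt [-0.0018 -0.0001] q [0.05 0.4  2.15 0.   0.6  1.54] F [-0.1 -0.5 -3.1] w 31.9 g 29.9
delta now-tool [  97.  -152.7    3.5] after turn [  96.5 -153.     3.7] rot(tool) [-0.0001  0.0018  0.0034]
```

```bash
echo '[[0.64, -1.02, 0, 0, 0, 0], [0.64, -1.02, 0, 0, 0, 0], [0.64, -1.02, 0, 0, 0, 0], [0.64, -1.02, 0, 0, 0, 0], [0.64, -1.02, 0, 0, 0, 0]]' | python3 jog.py
echo '[[0.64, -1.02, 0, 0, 0, 0.012], [0, 0, 0, 0, 0, 0], [0, 0, 0, 0, 0, 0]]' | python3 jog.py
python3 g.py 509 192.1 60 94.2;  python3 - <<'E'
from h import *
d=snap('side'); cv2.imwrite('pics/s3.png',cv2.resize(d['img'][150:300,230:430,::-1],None,fx=4,fy=4,interpolation=2))
E
```

```text
t: 4.23
ee_pos: [495.2, 166.5, 93.6]
orientation: [3.139, 0.109, -0.002]
ft_force: [0.1, -0.6, -3.5]
width: 32.0
grasp_force: 29.9
t: 4.48
ee_pos: [509.4, 193.1, 93.6]
orientation: [3.139, 0.109, -0.001]
ft_force: [-1.3, -1.0, -2.8]
width: 32.0
grasp_force: 29.9
t 4.48 pos [509.4 193.1  93.6] closing axis deg -86.03 tilt [-0.0008 -0.0003] q [ 0.34  0.52  1.89 -0.    0.73  1.84] F [-1.3 -1.  -2.8] w 32.0 g 29.9
delta now-tool [-0.5  0.9 33.6] after turn [-0.5  0.9 33.6] rot(tool) [ 0.0002  0.0009 -0.004 ]
```

View pics/s3.png

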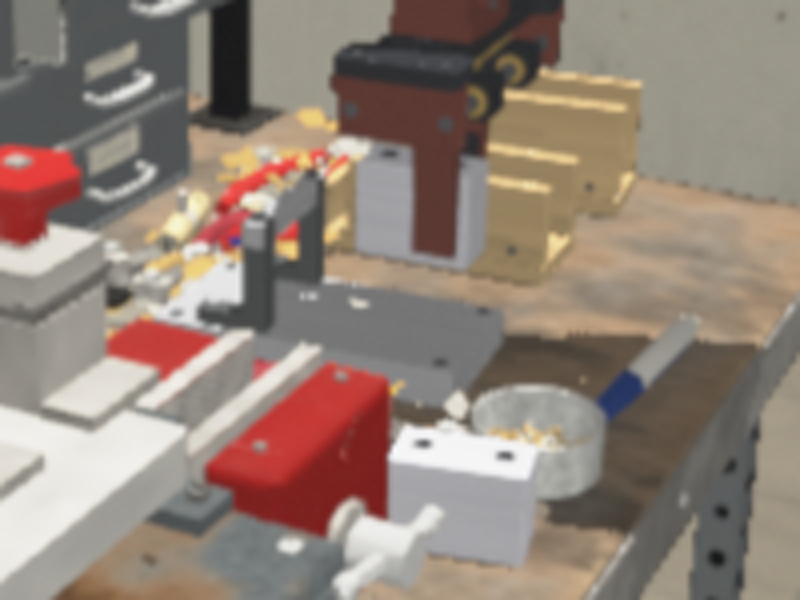

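The block hangs level over the plate: its lower front corner is at crop (358,252), lower rear corner at (470,268), and the finger tip at (433,252).

```bash
python3 - <<'E'
from h import *
import pickle
s=pickle.load(open('side.pkl','rb'))
S=lambda x,y,z:ray(s,230+(x+.5)/4-.5,150+(y+.5)/4-.5,z)
for z in (66,69,72): print(S(358,252,z),S(470,268,z),S(433,252,93.6-17))
E
echo '[[-0.02, 0.036, 0.48, 0, 0, -0.016], [0, 0, 0.48, 0, 0, 0], [0, 0, 0.4, 0, 0, 0], [0, 0, 0, 0, 0, 0], [0, 0, 0, 0, 0, 0]]' | python3 jog.py
python3 g.py 509 192.1 50 94.2
```

```text
[555.27543673 207.2489731   66.        ] [493.67262995 197.89214196  66.        ] [509.76247345 210.77306893  76.6       ]
[552.13765961 213.69902974  69.        ] [491.00452444 204.41353687  69.        ] [509.76247345 210.77306893  76.6       ]
[548.99988248 220.14908637  72.        ] [488.33641893 210.93493177  72.        ] [509.76247345 210.77306893  76.6       ]
t: 4.95
ee_pos: [508.1, 190.3, 59.4]
orientation: [3.139, 0.114, -0.004]
ft_force: [-0.4, 0.0, -2.8]
width: 31.7
grasp_force: 29.9
t 4.95 pos [508.1 190.3  59.4] closing axis deg -85.83 tilt [-0.0026 -0.0009] q [0.34 0.58 1.9  0.   0.66 1.83] F [-0.4  0.  -2.8] w 31.7 g 29.9
delta now-tool [ 1.  -1.8  9.4] after turn [ 1.  -1.8  9.4] rot(tool) [ 0.0007  0.0027 -0.0006]
```

Converted, 4 mm is 0.16, 3 mm is 0.12.

```bash
echo '[[0.04, -0.072, 0.16, 0, 0, 0], [0, 0, 0.12, 0, 0, 0], [0, 0, 0, 0, 0, 0]]' | python3 jog.py;echo '[[0, 0, 0.06, 0, 0, 0], [0, 0, 0, 0, 0, 0]]' | python3 jog.py
echo '[[0, 0, 0.06, 0, 0, 0], [0, 0, 0, 0, 0, 0]]' | python3 jog.py
python3 g.py 509 192.1 50 94.2
```

```text
t: 5.2
ee_pos: [510.0, 193.0, 53.4]
orientation: [-3.139, -0.116, -0.0]
ft_force: [-0.2, -0.2, -3.7]
width: 32.0
grasp_force: 29.9
t: 5.37
ee_pos: [510.0, 193.0, 52.2]
orientation: [-3.139, -0.116, -0.0]
ft_force: [-0.3, -0.6, -2.9]
width: 32.2
grasp_force: 29.9
t: 5.53
ee_pos: [509.9, 193.0, 50.6]
orientation: [-3.139, -0.116, -0.0]
ft_force: [0.6, -0.1, -3.1]
width: 31.8
grasp_force: 29.9
t 5.53 pos [509.9 193.   50.6] closing axis deg -85.77 tilt [0. 0.] q [0.34 0.6  1.9  0.   0.64 1.84] F [ 0.6 -0.1 -3.1] w 31.8 g 29.9
delta now-tool [-1.   0.8  0.6] after turn [-1.   0.8  0.6] rot(tool) [-0.     -0.      0.0005]
```

```bash
for i in 1; do echo '[[0, 0.02, 0.04, 0, 0, 0], [0, 0, 0, 0, 0, 0]]' | python3 jog.py; done
echo '[[0, 0.016, 0.04, 0, 0, 0], [0, 0, 0, 0, 0, 0]]' | python3 jog.py
echo '[[0, 0, 0.04, 0, 0, 0], [0, 0, 0, 0, 0, 0]]' | python3 jog.py
python3 g.py 509 192.1 50 94.2
```

```text
t: 5.7
ee_pos: [510.0, 192.4, 49.6]
orientation: [3.139, 0.116, -0.0]
ft_force: [-0.2, -0.7, -2.5]
width: 31.9
grasp_force: 29.9
t: 5.87
ee_pos: [510.0, 192.0, 48.6]
orientation: [3.139, 0.116, -0.0]
ft_force: [0.7, -0.3, -2.8]
width: 31.8
grasp_force: 29.9
t: 6.03
ee_pos: [510.1, 192.0, 48.1]
orientation: [3.139, 0.116, 0.0]
ft_force: [-1.5, -0.6, 2.5]
width: 32.3
grasp_force: 30.0
t 6.03 pos [510.1 192.   48.1] closing axis deg -85.78 tilt [ 0.0001 -0.    ] q [ 0.34  0.6   1.9  -0.    0.64  1.84] F [-1.5 -0.6  2.5] w 32.3 g 30.0
delta now-tool [-1.1 -0.2 -1.9] after turn [-1.1 -0.2 -1.9] rot(tool) [ 0.0001 -0.0001  0.0003]
```

```bash
echo '[[0.32, 0, 0, 0, 0, 0], [0.32, 0, 0, 0, 0, 0], [0.32, 0, 0, 0, 0, 0], [0.24, 0, 0, 0, 0, 0], [0, 0, 0, 0, 0, 0]]' | python3 jog.py
echo '[[0.12, 0, 0, 0, 0, 0], [0, 0, 0, 0, 0, 0]]' | python3 jog.py
echo '[[0.12, 0, 0, 0, 0, 0], [0, 0, 0, 0, 0, 0]]' | python3 jog.py
python3 g.py 555 195.5 48.1 94.2
```

```text
t: 6.45
ee_pos: [541.9, 194.6, 47.9]
orientation: [-3.139, -0.116, -0.004]
ft_force: [2.0, -0.2, 1.7]
width: 31.9
grasp_force: 30.0
t: 6.62
ee_pos: [542.7, 194.5, 47.9]
orientation: [3.139, 0.116, -0.002]
ft_force: [-4.5, 1.1, 5.3]
width: 31.8
grasp_force: 30.0
t: 6.78
ee_pos: [545.6, 194.7, 47.9]
orientation: [3.139, 0.116, -0.001]
ft_force: [-6.0, 0.4, 8.3]
width: 32.1
grasp_force: 30.0
t 6.78 pos [545.6 194.7  47.9] closing axis deg -85.77 tilt [-0.0008 -0.0001] q [0.32 0.63 1.82 0.   0.68 1.82] F [-6.   0.4  8.3] w 32.1 g 30.0
delta now-tool [ 9.4 -0.1 -0.2] after turn [ 9.4 -0.1 -0.2] rot(tool) [0.0001 0.0008 0.0005]
```

```bash
echo '[[0.08, 0, 0, 0, 0, 0], [0, 0, 0, 0, 0, 0]]' | python3 jog.py
echo '[[0.08, 0, 0, 0, 0, 0], [0, 0, 0, 0, 0, 0]]' | python3 jog.py
python3 g.py 555 195.5 48.1 94.2;  python3 - <<'E'
from h import *
d=snap('side'); cv2.imwrite('pics/s4.png',cv2.resize(d['img'][165:265,270:400,::-1],None,fx=6,fy=6,interpolation=2))
E
```

```text
t: 6.95
ee_pos: [547.3, 194.8, 47.9]
orientation: [3.139, 0.116, -0.002]
ft_force: [-6.3, 0.5, 8.4]
width: 31.5
grasp_force: 30.0
t: 7.12
ee_pos: [549.3, 195.0, 47.9]
orientation: [3.139, 0.116, -0.002]
ft_force: [-7.4, 0.5, 8.1]
width: 31.6
grasp_force: 30.0
t 7.12 pos [549.3 195.   47.9] closing axis deg -85.77 tilt [-0.0012 -0.0003] q [0.32 0.64 1.82 0.   0.69 1.82] F [-7.4  0.5  8.1] w 31.6 g 30.0
delta now-tool [ 5.7 -0.1 -0.2] after turn [ 5.7 -0.1 -0.2] rot(tool) [0.0002 0.0012 0.0006]
```

View pics/s4.png

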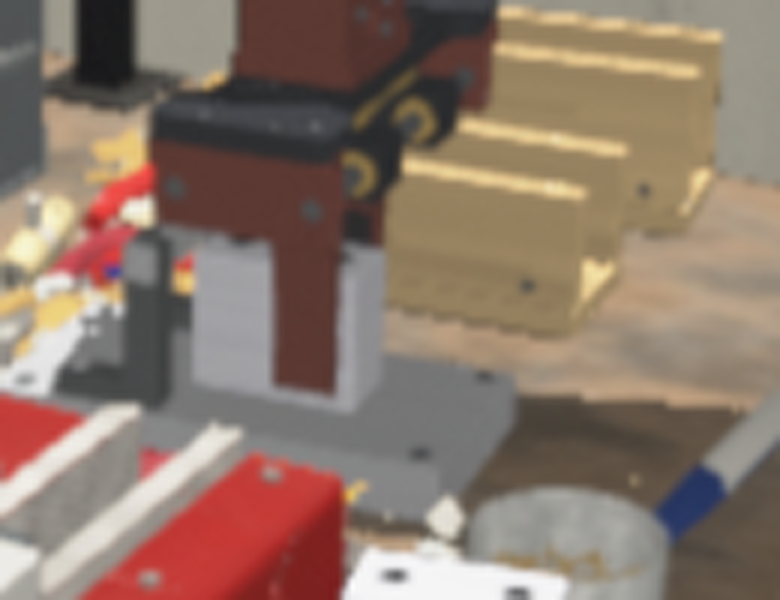

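The block stands on the plate with its lower near front corner at crop (193,385) and rear corner at (352,410). I'll compute its position in the gauge frame.

```bash
python3 - <<'E'
from h import *
import pickle
s=pickle.load(open('side.pkl','rb'))
S=lambda x,y,z:ray(s,270+(x+.5)/6-.5,165+(y+.5)/6-.5,z)
v=np.array([.9973,.0732,0]);n=np.array([-.0732,.9973,0]);o=np.array([602.7,199,0])
for p in((193,385),(352,410),(148,402),(128,395)):
    q=S(*p,22)-o; print(p,q@v,q@n)
E
echo '[[0.08, 0, -0.012, 0, 0, 0], [0, 0, 0, 0, 0, 0]]' | python3 jog.py
echo '[[0.08, 0, 0, 0, 0, 0], [0, 0, 0, 0, 0, 0]]' | python3 jog.py
python3 g.py
```

```text
(193, 385) -7.812782104065874 15.59115903465399
(352, 410) -68.90912846020579 11.24554489937911
(148, 402) 0.9563569318354538 35.86978217005561
(128, 395) 10.119699786025208 33.4575820345532
t: 7.33
ee_pos: [551.6, 195.1, 47.9]
orientation: [3.139, 0.116, -0.001]
ft_force: [-3.0, -0.3, 2.9]
width: 31.8
grasp_force: 30.0
t: 7.5
ee_pos: [552.4, 195.1, 48.0]
orientation: [3.139, 0.116, -0.005]
ft_force: [-8.9, -0.3, 8.9]
width: 31.6
grasp_force: 30.0
t 7.50 pos [552.4 195.1  48. ] closing axis deg -85.77 tilt [-0.0032 -0.0007] q [0.32 0.64 1.81 0.   0.7  1.82] F [-8.9 -0.3  8.9] w 31.6 g 30.0
```

Converted, -0.6 mm is -0.024.

```bash
echo '[[0, 0, -0.024, 0, 0, 0], [0, 0, 0, 0, 0, 0]]' | python3 jog.py
echo '[[0.08, 0, 0, 0, 0, 0], [0, 0, 0, 0, 0, 0]]' | python3 jog.py
echo '[[0.08, 0, 0, 0, 0, 0], [0, 0, 0, 0, 0, 0]]' | python3 jog.py
python3 g.py
```

```text
t: 7.67
ee_pos: [552.6, 195.1, 48.0]
orientation: [3.139, 0.116, -0.004]
ft_force: [-5.9, 1.1, 1.2]
width: 31.7
grasp_force: 30.0
t: 7.83
ee_pos: [553.9, 195.2, 48.0]
orientation: [3.139, 0.116, -0.007]
ft_force: [-8.8, 0.9, 4.5]
width: 31.9
grasp_force: 30.0
t: 8.0
ee_pos: [554.9, 195.2, 48.1]
orientation: [3.138, 0.116, -0.01]
ft_force: [-12.2, 1.1, 8.4]
width: 32.1
grasp_force: 30.0
t 8.00 pos [554.9 195.2  48.1] closing axis deg -85.75 tilt [-0.0061 -0.0014] q [0.32 0.64 1.8  0.   0.7  1.81] F [-12.2   1.1   8.4] w 32.1 g 30.0
```

```bash
echo '[[0, 0, -0.02, 0, 0, 0], [0, 0, 0, 0, 0, 0], [0, 0, 0, 0, 0, 0]]' | python3 jog.py
echo '[[0.06, 0, -0.012, 0, 0, 0], [0, 0, 0, 0, 0, 0], [0, 0, 0, 0, 0, 0]]' | python3 jog.py
python3 g.py;  python3 - <<'E'
from h import *
d=snap('top'); cv2.imwrite('pics/t5.png',cv2.resize(d['img'][140:260,240:440,::-1],None,fx=4,fy=4,interpolation=2))
E
```

```text
t: 8.25
ee_pos: [554.9, 195.2, 48.1]
orientation: [3.138, 0.116, -0.009]
ft_force: [-10.5, 0.8, 2.6]
width: 32.2
grasp_force: 30.0
t: 8.5
ee_pos: [556.0, 195.3, 48.2]
orientation: [3.138, 0.116, -0.011]
ft_force: [-11.5, 2.1, 1.4]
width: 32.0
grasp_force: 30.0
t 8.50 pos [556.  195.3  48.2] closing axis deg -85.75 tilt [-0.0068 -0.0016] q [0.32 0.65 1.8  0.   0.7  1.81] F [-11.5   2.1   1.4] w 32.0 g 30.0
```

View pics/t5.png

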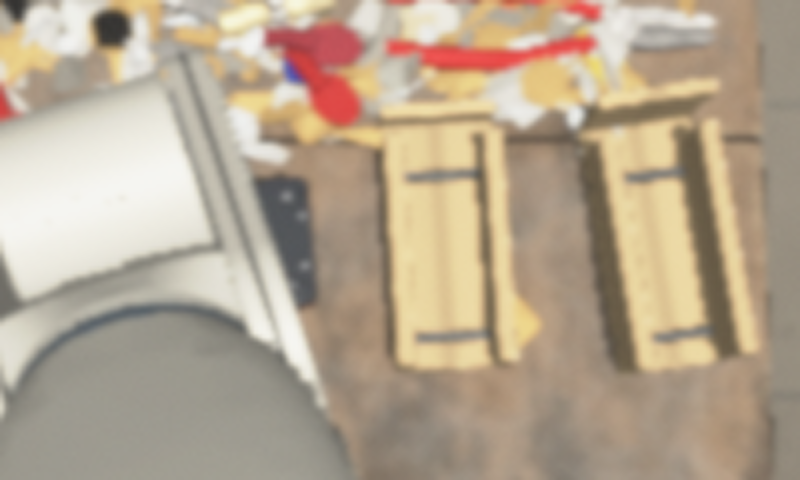

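The force along x stays at about -11.5 N with almost no normal load, while the block centre sits near gauge x = -33. It has met the bar, so it is the tall block (block_b's condition) and goes in the right-hand nest.

Converted, -6 mm is -0.24, -10 mm is -0.4.

```bash
echo '[[-0.32, 0, 0, 0, 0, 0], [-0.4, 0, 0, 0, 0, 0], [-0.4, 0, 0, 0, 0, 0], [-0.4, 0, 0, 0, 0, 0], [-0.24, 0, 0, 0, 0, 0]]' | python3 jog.py
echo '[[0, 0, 0, 0, 0, 0], [0, 0, 0, 0, 0, 0], [0, 0, 0.016, 0, 0, 0], [0, 0, 0, 0, 0, 0]]' | python3 jog.py; python3 g.py 
echo '[[0, 0, 0, 0, 0, 0], [0, 0, 0, 0, 0, 0], [0, 0, 0, 0, 0, 0], [0, 0, 0, 0, 0, 0]]' | python3 jog.py 60
echo '[[0, 0, -0.8, 0, 0, 0], [0, 0, -1.2, 0, 0, 0], [0, 0, -1.2, 0, 0, 0], [0, 0, 0, 0, 0, 0], [0, 0, 0, 0, 0, 0]]' | python3 jog.py
python3 g.py 527.4 193.5 130 4.2
```

```text
t: 8.97
ee_pos: [514.0, 192.2, 49.2]
orientation: [3.139, 0.116, -0.001]
ft_force: [-1.2, 0.4, -3.7]
width: 31.6
grasp_force: 30.0
t: 9.3
ee_pos: [516.3, 192.7, 49.1]
orientation: [-3.139, -0.116, -0.002]
ft_force: [0.6, -0.2, -3.1]
width: 31.8
grasp_force: 30.0
t 9.30 pos [516.3 192.7  49.1] closing axis deg -85.78 tilt [0.0011 0.0004] q [ 0.34  0.61  1.89 -0.    0.65  1.83] F [ 0.6 -0.2 -3.1] w 31.8 g 30.0
t: 9.63
ee_pos: [515.9, 192.5, 49.2]
orientation: [-3.139, -0.116, -0.001]
ft_force: [-0.2, -0.7, 1.0]
width: 55.1
grasp_force: 0.0
t: 10.05
ee_pos: [516.9, 192.9, 130.8]
orientation: [-3.138, -0.116, -0.006]
ft_force: [-0.1, -0.7, -0.6]
width: 59.9
grasp_force: 0.0
t 10.05 pos [516.9 192.9 130.8] closing axis deg -85.77 tilt [0.004  0.0014] q [ 0.34  0.47  1.87 -0.    0.8   1.83] F [-0.1 -0.7 -0.6] w 59.9 g 0.0
delta now-tool [10.6  0.2  0.8] after turn [-0.2 10.6  0.8] rot(tool) [ 0.0023 -0.0041 -1.5703]
```

Converted, -0.12 rad is -0.48.

```bash
echo '[[0, 0, 0, 0, 0, -0.48], [0, 0, 0, 0, 0, -0.48], [0, 0, 0, 0, 0, -0.48], [0, 0, 0, 0, 0, -0.48], [0, 0, 0, 0, 0, -0.48]]' | python3 jog.py 86
echo '[[0, 0, 0, 0, 0, -0.48], [0, 0, 0, 0, 0, -0.48], [0, 0, 0, 0, 0, -0.48], [0, 0, 0, 0, 0, -0.48], [0, 0, 0, 0, 0, -0.48]]' | python3 jog.py
echo '[[0, 0, 0, 0, 0, -0.48], [0, 0, 0, 0, 0, -0.48], [0, 0, 0, 0, 0, -0.48], [0, 0, 0, 0, 0, -0.04], [0, 0.54, 0, 0, 0, 0]]' | python3 jog.py
python3 g.py 530 193.7 54 4.2;  python3 - <<'E'
from h import *
d=snap('side'); cv2.imwrite('pics/s6.png',cv2.resize(d['img'][145:265,260:420,::-1],None,fx=5,fy=5,interpolation=2))
E
```

```text
t: 10.47
ee_pos: [514.7, 192.2, 127.5]
orientation: [2.962, 1.047, -0.004]
ft_force: [0.2, 0.1, 0.4]
width: 85.6
grasp_force: 0.0
t: 10.88
ee_pos: [514.6, 192.1, 127.5]
orientation: [-2.52, -1.875, 0.004]
ft_force: [0.4, -0.2, -0.9]
width: 85.7
grasp_force: 0.0
t: 11.3
ee_pos: [526.2, 192.8, 127.4]
orientation: [-2.14, -2.297, 0.007]
ft_force: [-0.1, -0.4, 0.0]
width: 85.9
grasp_force: 0.0
t 11.30 pos [526.2 192.8 127.4] closing axis deg 4.06 tilt [-0.0046 -0.0015] q [0.33 0.49 1.84 0.   0.82 0.26] F [-0.1 -0.4  0. ] w 85.9 g 0.0
delta now-tool [ 0.7  4.2 73.4] after turn [ 0.6  3.8 73.4] rot(tool) [-0.0047  0.0011 -0.0024]
```

View pics/s6.png

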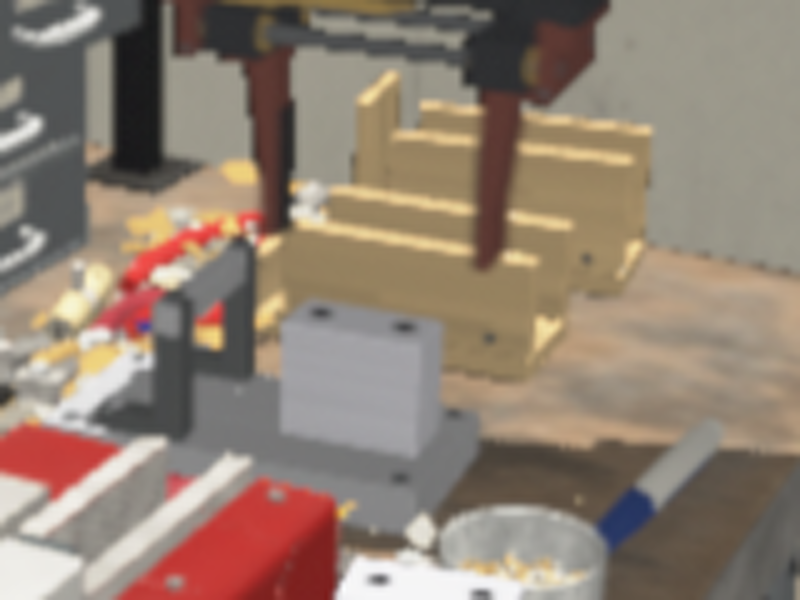

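The block stands flat on the plate, with its holes at crop (320,313) and (404,328) and lower corners at (281,430) and (417,458).

```bash
python3 - <<'E'
from h import *
import pickle
s=pickle.load(open('side.pkl','rb'))
S=lambda x,y,z:ray(s,260+(x+.5)/5-.5,145+(y+.5)/5-.5,z)
v=np.array([.9973,.0732,0]);n=np.array([-.0732,.9973,0])
a,b=S(320,313,75),S(404,328,75);print('centre',(a+b)/2,np.degrees(np.arctan2(*(a-b)[1::-1])),np.linalg.norm(a-b))
a,b=S(281,430,22),S(417,458,22);print('centre',(a+b)/2-16*n,np.degrees(np.arctan2(*(a-b)[1::-1])),np.linalg.norm(a-b))
E
echo '[[0.028, 0.16, 0, -0.018, 0, -0.008], [0, 0, 0, 0, 0, 0], [0, 0, 0, 0, 0, 0]]' | python3 jog.py
python3 g.py 530 193.7 54 4.2
```

```text
centre [531.5236805  193.47614891  75.        ] 3.3335291326216865 38.9013916378334
centre [531.44292619 190.24644544  22.        ] 2.5194514372097463 63.96435841502517
t: 11.6
ee_pos: [532.4, 194.3, 128.5]
orientation: [2.136, 2.3, 0.004]
ft_force: [0.1, 0.7, -0.3]
width: 86.2
grasp_force: 0.0
t 11.60 pos [532.4 194.3 128.5] closing axis deg 4.23 tilt [0.0036 0.    ] q [ 0.33  0.49  1.83 -0.    0.81  0.26] F [ 0.1  0.7 -0.3] w 86.2 g 0.0
delta now-tool [-0.4 -2.7 74.5] after turn [-0.4 -2.5 74.5] rot(tool) [0.0036 0.0002 0.0005]
```

Units first: shifts go in units of 25 mm and turns go in units of 0.25 rad. So 25 mm is 1, 12 mm is 0.48, 0.003 rad is 0.012.

```bash
echo '[[0, -0.052, 1, 0.012, 0, 0], [0, 0, 1, 0, 0, 0], [0, 0, 0.48, 0, 0, 0], [0, 0, 0.4, 0, 0, 0], [0, 0, 0, 0, 0, 0]]' | python3 jog.py
python3 g.py 531 193 56 4.2
echo '[[0, 0, 0, 0, 0, 0], [0, 0, 0, 0, 0, 0], [0, 0, 0, 0, 0, 0], [0, 0, 0, 0, 0, 0], [0, 0, 0, 0, 0, 0]]' | python3 jog.py 55
python3 g.py 531 193 56 4.2
```

```text
t: 12.02
ee_pos: [530.5, 194.0, 55.2]
orientation: [-2.136, -2.302, 0.003]
ft_force: [-0.2, 0.5, 0.1]
width: 86.1
grasp_force: 0.0
t 12.02 pos [530.5 194.   55.2] closing axis deg 4.28 tilt [-0.0017 -0.001 ] q [ 0.33  0.61  1.86 -0.    0.68  0.26] F [-0.2  0.5  0.1] w 86.1 g 0.0
delta now-tool [-1.   0.4 -0.8] after turn [-1.   0.4 -0.8] rot(tool) [-0.0018  0.0008  0.0015]
t: 12.43
ee_pos: [532.2, 194.5, 57.9]
orientation: [2.136, 2.302, 0.003]
ft_force: [-1.1, -0.6, 5.5]
width: 64.0
grasp_force: 30.0
t 12.43 pos [532.2 194.5  57.9] closing axis deg 4.29 tilt [0.0025 0.0005] q [ 0.33  0.6   1.85 -0.    0.68  0.26] F [-1.1 -0.6  5.5] w 64.0 g 30.0
delta now-tool [-1.4 -1.3  1.9] after turn [-1.4 -1.3  1.9] rot(tool) [ 0.0025 -0.0004  0.0016]
```

```bash
echo '[[0, 0, -0.4, 0, 0, 0], [0, 0, -1.2, 0, 0, 0], [0, 0, -1.2, 0, 0, 0], [0, 0, -0.88, 0, 0, 0], [0, 0, 0, 0, 0, 0]]' | python3 jog.py
echo '[[0, 0, 0, 0, 0, 0], [0, 0, 0, 0, 0, -0.12], [0, 0, 0, 0, 0, -0.152], [0, 0, 0, 0, 0, 0]]' | python3 jog.py
python3 g.py 568 -92 150 8.2
```

```text
t: 12.85
ee_pos: [534.3, 195.2, 153.7]
orientation: [2.133, 2.3, 0.012]
ft_force: [0.9, -0.5, -3.2]
width: 64.0
grasp_force: 30.0
t: 13.18
ee_pos: [530.3, 193.9, 147.1]
orientation: [-2.055, -2.375, 0.003]
ft_force: [0.8, -0.3, -4.0]
width: 63.8
grasp_force: 30.0
t 13.18 pos [530.3 193.9 147.1] closing axis deg 8.27 tilt [-0.0016 -0.001 ] q [ 0.33  0.46  1.83 -0.    0.86  0.19] F [ 0.8 -0.3 -4. ] w 63.8 g 30.0
delta now-tool [-288.3   -3.9   -2.7] after turn [-288.3   -3.5   -2.9] rot(tool) [-0.0018  0.0007  0.0012]
```

```bash
echo '[[-0.8, 0, 0, 0, 0, 0], [-1.36, 0, 0, 0, 0, 0], [-1.44, 0, 0, 0, 0, 0], [-1.44, 0, 0, 0, 0, 0], [-1.44, 0, 0, 0, 0, 0]]' | python3 jog.py
echo '[[-1.44, 0, 0, 0, 0, 0], [-1.44, 0, 0, 0, 0, 0], [-1.28, -0.08, 0, 0, 0, 0], [-0.8, -0.08, 0, 0, 0, 0], [0, 0, 0, 0, 0, 0]]' | python3 jog.py
echo '[[0, 0, 0, 0, 0, 0], [0, 0, 0, 0, 0, 0]]' | python3 jog.py
python3 g.py 568 -92 100 8.2;  python3 - <<'E'
from h import *
d=snap('side'); cv2.imwrite('pics/s7.png',cv2.resize(d['img'][110:230,310:470,::-1],None,fx=5,fy=5,interpolation=2))
E
```

```text
t: 13.6
ee_pos: [553.8, 32.6, 147.5]
orientation: [-2.057, -2.373, 0.001]
ft_force: [0.7, 0.7, -3.9]
width: 64.0
grasp_force: 30.0
t: 14.02
ee_pos: [567.9, -92.9, 147.5]
orientation: [2.063, 2.369, -0.001]
ft_force: [0.8, 0.0, -3.6]
width: 64.0
grasp_force: 30.0
t: 14.18
ee_pos: [567.6, -88.9, 147.9]
orientation: [-2.058, -2.373, -0.0]
ft_force: [-0.2, 0.7, -3.5]
width: 63.5
grasp_force: 30.0
t 14.18 pos [567.6 -88.9 147.9] closing axis deg 8.13 tilt [-0.0007  0.0008] q [-0.18  0.47  1.8   0.    0.87 -0.32] F [-0.2  0.7 -3.5] w 63.5 g 30.0
delta now-tool [-3.2 -0.  47.9] after turn [-3.2 -0.1 47.9] rot(tool) [-0.0006 -0.0009 -0.0012]
```

View pics/s7.png

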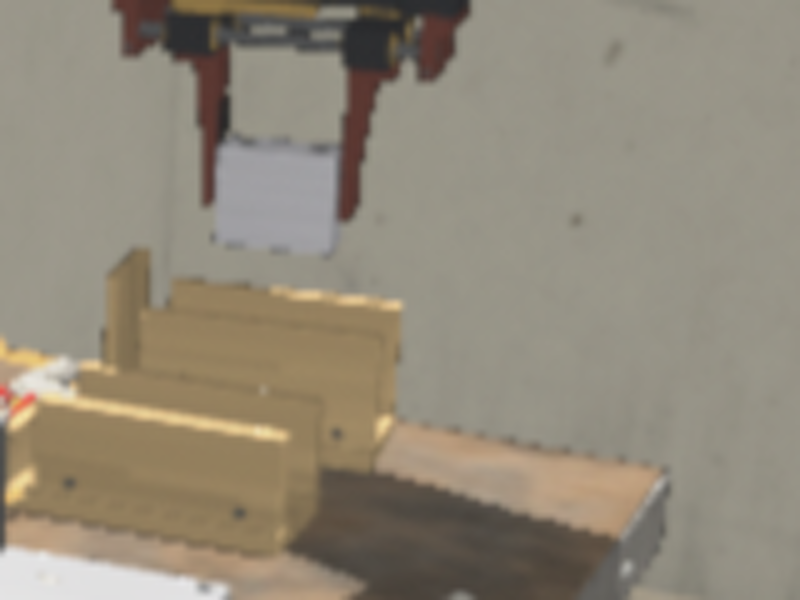

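The block hangs level above the tall nest, with its lower corners at crop (212,243) and (335,254).

```bash
python3 - <<'E'
from h import *
import pickle
s=pickle.load(open('side.pkl','rb'))
S=lambda x,y,z:ray(s,310+(x+.5)/5-.5,110+(y+.5)/5-.5,z)
for z in(110,112,114):
    a,b=S(212,243,z),S(335,254,z);print(z,a,b,(a+b)/2+16*np.array([.143,-.99,0]),np.linalg.norm(a-b))
E
echo '[[-0.12, 0, 0.4, 0, 0, 0], [0, 0, 0.4, 0, 0, 0], [0, 0, 0.32, 0, 0, 0], [0, 0, 0, 0, 0, 0], [0, 0, 0, 0, 0, 0]]' | python3 jog.py
python3 g.py 568 -92 100 8.2
```

```text
110 [599.98109773 -77.53095335 110.        ] [535.60484968 -91.56908217 110.        ] [ 570.0809737  -100.39001776  110.        ] 65.88907628358042
112 [597.37004483 -71.05982682 112.        ] [533.36220384 -85.01761941 112.        ] [567.65412434 -93.87872311 112.        ] 65.51201173563446
114 [594.75899194 -64.5887003  114.        ] [531.11955801 -78.46615664 114.        ] [565.22727497 -87.36742847 114.        ] 65.13494718768848
t: 14.65
ee_pos: [568.2, -91.8, 119.9]
orientation: [-2.056, -2.374, 0.0]
ft_force: [-1.2, 0.2, -2.0]
width: 63.8
grasp_force: 30.0
t 14.65 pos [568.2 -91.8 119.9] closing axis deg 8.22 tilt [-0.0007  0.0005] q [-0.18  0.51  1.82  0.    0.81 -0.32] F [-1.2  0.2 -2. ] w 63.8 g 30.0
delta now-tool [-0.2 -0.3 19.9] after turn [-0.2 -0.3 19.9] rot(tool) [-0.0006 -0.0006  0.0004]
```

```bash
echo '[[0, 0, 0.4, 0, 0, 0], [0, 0, 0.4, 0, 0, 0], [0, 0, 0.4, 0, 0, 0], [0, 0, 0.32, 0, 0, 0], [0, 0, 0, 0, 0, 0]]' | python3 jog.py
python3 g.py 568 -92 48 8.2
echo '[[0, 0, 0.28, 0, 0, 0], [0, 0, 0.28, 0, 0, 0], [0, 0, 0.24, 0, 0, 0], [0, 0, 0, 0, 0, 0]]' | python3 jog.py
python3 g.py 568 -92 48 8.2
```

```text
t: 15.07
ee_pos: [567.6, -92.0, 80.7]
orientation: [-2.056, -2.373, 0.001]
ft_force: [-0.6, 0.3, -4.7]
width: 63.7
grasp_force: 30.0
t 15.07 pos [567.6 -92.   80.7] closing axis deg 8.19 tilt [-0.002   0.0008] q [-0.18  0.58  1.83  0.    0.74 -0.32] F [-0.6  0.3 -4.7] w 63.7 g 30.0
delta now-tool [-0.   0.5 32.7] after turn [-0.   0.4 32.7] rot(tool) [-0.0019 -0.001  -0.0002]
t: 15.4
ee_pos: [568.3, -92.1, 61.7]
orientation: [-2.057, -2.374, -0.0]
ft_force: [-0.8, -0.2, -4.0]
width: 64.0
grasp_force: 30.0
t 15.40 pos [568.3 -92.1  61.7] closing axis deg 8.19 tilt [-0.0003  0.0005] q [-0.18  0.61  1.83  0.    0.7  -0.33] F [-0.8 -0.2 -4. ] w 64.0 g 30.0
delta now-tool [ 0.1 -0.3 13.7] after turn [ 0.2 -0.3 13.7] rot(tool) [-0.0003 -0.0005 -0.0001]
```

No wall contact. I'll finish lowering gently.

Converted, 4 mm is 0.16, 3 mm is 0.12.

```bash
echo '[[0, 0, 0.16, 0, 0, 0], [0, 0, 0.16, 0, 0, 0], [0, 0, 0.12, 0, 0, 0], [0, 0, 0, 0, 0, 0], [0, 0, 0, 0, 0, 0]]' | python3 jog.py
echo '[[0, 0, 0.04, 0, 0, 0], [0, 0, 0, 0, 0, 0]]' | python3 jog.py
echo '[[0, 0, 0.04, 0, 0, 0], [0, 0, 0, 0, 0, 0]]' | python3 jog.py
echo '[[0, 0, 0.04, 0, 0, 0], [0, 0, 0, 0, 0, 0]]' | python3 jog.py
```

```text
t: 15.82
ee_pos: [569.0, -92.3, 51.9]
orientation: [2.057, 2.374, 0.001]
ft_force: [-0.0, 0.0, -2.9]
width: 64.0
grasp_force: 30.0
t: 15.98
ee_pos: [569.2, -92.3, 51.1]
orientation: [2.056, 2.373, 0.002]
ft_force: [-0.6, -0.1, -3.6]
width: 64.0
grasp_force: 30.0
t: 16.15
ee_pos: [569.1, -92.3, 50.0]
orientation: [2.056, 2.374, 0.002]
ft_force: [0.1, 1.8, -3.1]
width: 63.9
grasp_force: 30.0
t: 16.32
ee_pos: [569.0, -92.3, 48.9]
orientation: [2.056, 2.374, 0.002]
ft_force: [-0.5, 0.2, -3.1]
width: 63.7
grasp_force: 30.0
```

Converted, 0.8 mm is 0.032.

```bash
echo '[[0, 0, 0.032, 0, 0, 0], [0, 0, 0, 0, 0, 0]]' | python3 jog.py
echo '[[0, 0, 0.032, 0, 0, 0], [0, 0, 0, 0, 0, 0]]' | python3 jog.py
echo '[[0, 0, 0.024, 0, 0, 0], [0, 0, 0, 0, 0, 0]]' | python3 jog.py
```

```text
t: 16.48
ee_pos: [569.0, -92.2, 48.1]
orientation: [2.056, 2.374, 0.002]
ft_force: [-0.4, -0.1, -3.1]
width: 63.8
grasp_force: 30.0
t: 16.65
ee_pos: [569.1, -92.3, 48.0]
orientation: [2.056, 2.374, 0.002]
ft_force: [-2.4, -0.5, 3.5]
width: 64.0
grasp_force: 30.0
t: 16.82
ee_pos: [569.0, -92.3, 47.9]
orientation: [2.056, 2.374, 0.002]
ft_force: [-4.4, 0.3, 9.7]
width: 63.8
grasp_force: 30.0
```

```bash
echo '[[0, 0, -0.032, 0, 0, 0], [0, 0, 0, 0, 0, 0]]' | python3 jog.py
echo '[[0, 0, 0, 0, 0, 0], [0, 0, 0, 0, 0, 0], [0, 0, 0, 0, 0, 0], [0, 0, 0, 0, 0, 0]]' | python3 jog.py 80
echo '[[0, 0, -0.4, 0, 0, 0], [0, 0, -1.2, 0, 0, 0], [0, 0, -1.4, 0, 0, 0], [0, 0, -1.4, 0, 0, 0], [0, 0, -1.4, 0, 0, 0]]' | python3 jog.py
echo '[[-1.4, 0, 0, 0, 0, 0], [-1.4, 0, 0, 0, 0, 0], [-1.4, 0, 0, 0, 0, 0], [-1.4, 0, 0, 0, 0, 0], [-1.4, 0, 0, 0, 0, 0]]' | python3 jog.py
echo '[[-1.4, 0, 0, 0, 0, 0], [-1.4, 0, 0, 0, 0, 0], [-1.4, 0, 0, 0, 0, 0], [0, 0, 0, 0, 0, 0], [0, 0, 0, 0, 0, 0]]' | python3 jog.py
python3 - <<'E'
from h import *
a=snap('top')['img'][140:290,330:440,::-1]; b=snap('side')['img'][150:250,310:440,::-1]
cv2.imwrite('pics/f8.png',np.hstack([cv2.resize(a,(330,450),interpolation=2),cv2.resize(b,(455,450),interpolation=2)]))
E
```

```text
t: 16.98
ee_pos: [569.3, -92.3, 48.0]
orientation: [2.056, 2.373, 0.002]
ft_force: [-2.5, 0.8, 3.7]
width: 63.8
grasp_force: 30.0
t: 17.32
ee_pos: [569.2, -92.3, 47.5]
orientation: [2.056, 2.374, 0.002]
ft_force: [0.4, -0.1, -0.1]
width: 80.0
grasp_force: 0.0
t: 17.73
ee_pos: [568.5, -92.2, 194.7]
orientation: [2.057, 2.374, 0.001]
ft_force: [1.1, -0.5, 0.2]
width: 80.0
grasp_force: 0.0
t: 18.15
ee_pos: [593.8, -267.1, 193.7]
orientation: [2.056, 2.373, 0.002]
ft_force: [0.6, 0.0, 0.3]
width: 79.9
grasp_force: 0.0
t: 18.57
ee_pos: [608.3, -371.0, 192.9]
orientation: [2.059, 2.371, 0.002]
ft_force: [-0.2, 0.3, -0.8]
width: 80.1
grasp_force: 0.0
```

View pics/f8.png

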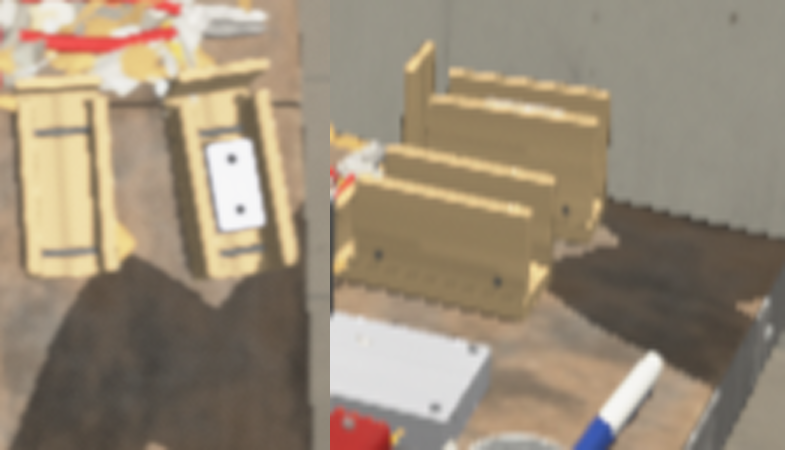

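The block stands in the right-hand (tall) nest, between the ridges and lengthwise, with its holes at (232,158) and (240,209) in the picture. The gripper is clear of everything.

```bash
python3 -c "
from workcell import ctrl
print(ctrl.close_job())"
```

```text
the job is handed in; nothing more can be done
None
```

The front-right block stopped against the gauge bar, so it is the tall one; it now stands lengthwise and released on the floor of the tall (right-hand) nest, and the job is handed in (the judge's verdict was not shown).

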